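Push the core crate home into its bay

TASK

Push the tall crate of rock cores along the bench into the steel bay, until its base stands fully home against the stop bar, square between the two guide bars, and then move clear. Push it low at its base so that it slides: it must never tip or be lifted, and the loose cores, discs and jar round about must be left where they stand.

Things in the scene. Friction and masses are not known exactly. Their poses are not given: they have to be found in the camera images.
- crate: Loose tall plywood crate, about 1.6 kg. Wide base of boards 110 (x) x 130 (y) mm, 30 mm high; on its middle a narrow box 60 (x) x 90 (y) mm up to 180 mm, with two rock cores 36 mm across sticking up to 233 mm. Origin: centre of the underside; z up; x is the direction in which it enters the bay. Sliding friction about 0.5 to 0.7 of its weight; it tips if pushed above about 75 mm.
- crate_push (a point): Where to push: middle of the crate's rear base face (flat, 130 mm wide, 30 mm high, facing away from the bay), 15 mm above the bench, 55 mm behind the crate's origin (its x = -55 mm); it moves with the crate. The narrow box above stands 25 mm further forward (23 mm at thin battens), so a gripper leaning back as it pushes stays clear of it.
- bay: Steel bars 22 mm high, 14 mm thick, fixed to the bench; bare bench between. Origin (on the bench): where the crate's origin lies when home, axes matching; x points into the bay. Stop bar: near face at x = +55 mm. Straight guide bars: x -30 to +55 mm, inner faces at y = +-72 mm (7 mm play each side of the crate). In front, flared bars widen the mouth to y = +-112 mm at x = -95 mm.
- core_a: Loose grey rock core, 50 mm across and 100 mm high, standing upright beside the crate's way, on the side away from the robot. Origin: centre of its underside. To be left alone.
- core_b: Loose brown rock core, 50 mm across and 75 mm high, standing upright beyond the bay's stop bar, on the robot's side. Origin: centre of its underside. To be left alone.
- disc: Loose brown rock disc, 54 mm across and 27 mm high, lying flat beside the bay. Origin: centre of its underside. To be left alone.
- platen: Loose steel disc, 90 mm across and 22 mm high, lying flat beyond the bay's stop bar. Origin: centre of its underside. To be left alone.
- jar: Loose jar, 60 mm across and 90 mm high, standing to the left, well beyond the bay. Origin: centre of its underside. To be left alone.
Not all that is in view belongs to the job. Of the things that look like the crate, take the one that is farthest to the robot's right at the start.

How it is judged:
By the outcome, as a careful person would: the job done as asked, in the order asked, and still so for the second after the job is handed in, with the robot touching nothing.
It also fails if it takes over 54 s, if anything falls off the work surface, if the arm or the gripper's body presses on something with over 40 N, if the wrist force passes 120 N, or if a joint passes its speed limit or range.

ROBOT

A 6-joint arm with a two-finger parallel gripper is mounted at the origin on the work surface. World frame = base frame: x ahead of the robot, y to its left, z up, the work surface at z = 0. Lengths are in m, angles in rad, forces in N, time in s.
With the tool pointing down it reaches from about 0.3 to 0.775 m from the base axis. Payload 14.6 kg.
Tool frame: the origin (TCP) lies at the very end of the fingers, on their centre line; the grasp point (between the pads) lies 19 mm behind it; y points along the fingers, z is the direction in which the jaws open and shut, and the axes are right-handed (so a half turn about y gives the same grasp; the last joint's range is limited). The gripper opens to 94 mm and grips with 3 to 60 N. Pads are 16 mm wide; open, the fingers measure 119 mm over their backs; the gripper's body (75 mm by 177 mm) begins 78 mm behind the grasp point.
Start: joints at [1.149, 0.3, 1.521, -0, 1.321, -0.067], TCP at [0.191, 0.516, 0.205] pointing down, gripper open.
Joint ranges: [-3.03, 3.03], [-0.79, 2.21], [0.23, 2.52], [-1.04, 4.18], [0, 3.07], [-2.55, 2.55]. Speed limits (rad/s): [2.22, 2.22, 2.57, 3.14, 3.14, 3.14].

INTERFACE

Orientations are given as [roll, pitch, yaw] about the fixed x, y, z axes, in that order (R = Rz(yaw) Ry(pitch) Rx(roll)).
In Python, from station import get_obs, camera, job gives the robot as it stands.
- The arm moves only by the tool step_arm, never from a script. Its argument "targets" is a list of rows, each a list of 6 numbers: the shift along the tool's x, y, z in mm, then the turn, a rotation vector about the tool's x, y, z in degrees. In form: [[dx, dy, dz, rx, ry, rz], ...]. A call has 1 to 12 rows; each row shifts and turns the commanded pose from where the row before left it, along the tool's axes as they then stand; what a row does not reach is not made up. A row lasts 1/8 s, in which the tool goes at most 62.5 mm and 10.7 degrees, less where a joint would pass 70% of its speed; a pose out of reach is approached as far as the arm can. A call is refused whole if a number of a shift passes 62.5 or a number of a turn 10.7, either way. A call with a gripper value outside its range is refused whole. "gripper" is the opening, from -1 (shut) to 1 (fully open), set as the call begins (left out, the last holds). The fingers move at their own pace and stop on an object; "squeeze" is the grip in N (left out, the last holds). Time passes only in rows, so rows that do not move let the fingers close. It gives the time, the measured TCP pose, the force and the opening at its end, in the units of the state.
- get_obs(): the state, without advancing time (a new reading comes with each control period).
- camera(name): name is "scene" or "top" or "wrist"; returns a dict with "pixels" (420x560x3 uint8, red, green, blue), "intrinsics" (3x3 intrinsics, pixels), "k1" (the pictures are not rectified: a ray, as slopes to the right and down, at radius r is drawn at 1 + k1 r^2 times it, then the intrinsics apply), "R" (3x3) and "t" (3): a world point X has camera coordinates R X + t; the wrist camera has in their place "tool_from_camera" (4x4, takes a point from camera to tool coordinates, whose origin is the TCP and whose axes are the tool frame's). Camera axes: x right, y down, z forward; pixel columns grow to the right and rows downward; lengths in m; the calibration is good to about 2 mm. A picture is of the moment at which its call begins: read the wrist's pose just before it. There is no depth.
- job.hand_in(): hands the job in, once; it reports no verdict.
The state is a dict: "time_s": time; "qpos": joint angles; "joint_vel": joint speeds; "tau": joint torques, N m; "ee_pos": TCP position; "eef_rot": TCP orientation; "force": force on the tool from outside, world axes, zero at the start; "moment": the same for the moment, N m; "grip_width": finger opening in m.
Only numpy, scipy, OpenCV 4.12 (cv2) and the standard library are available. Lean on these libraries where they do the work, as an engineer would, in place of code of your own. Each camera call takes 0.05 s, during which the arm holds its last target.

## Working session

There is one attempt and no reset: what is moved stays moved. The work goes in short steps, Python scripts to look and compute and a tool call to move; the robot and the scene stay as the last step left them, time stands still between calls to the robot, and variables do not carry over. Pictures are saved under pics/ and viewed, and the job is handed in when it is done.

Besides the shell and the picture viewer there is one more tool, called as a command line: name --pt "numbers of a row" for each row, then --argument value for the rest. step_arm: Moves the arm, as the interface text tells. Its arguments: {"type":"object","properties":{"targets":{"type":"array","items":{"type":"array","items":{"type":"number"}}},"gripper":{"type":"number"},"squeeze":{"type":"number"}},"required":["targets"]}

```bash
mkdir -p pics; ls
python3 - <<'E'
from station import get_obs, camera
import cv2,numpy as np
o=get_obs();print({k:np.round(v,4).tolist() for k,v in o.items()})
for n in("scene","top"):
    c=camera(n);cv2.imwrite(f"pics/{n}0.png",cv2.cvtColor(c["pixels"],cv2.COLOR_RGB2BGR))
    print(n,c["intrinsics"],c["k1"],c["R"],c["t"])
E
```

```text
pics
{'time_s': 0.0, 'qpos': [1.1494, 0.3005, 1.5216, -0.0, 1.3207, -0.0666], 'joint_vel': [-0.0006, 0.0012, -0.0006, 0.0012, -0.0024, 0.0007], 'tau': [0.0023, -53.1808, -35.2753, 0.071, 0.0241, -0.0001], 'ee_pos': [0.191, 0.5155, 0.2049], 'eef_rot': [-1.5719, 0.0001, -0.3548], 'force': [-0.5842, -0.5463, 0.4598], 'moment': [0.0528, -0.0071, -0.0495], 'grip_width': 0.094}
scene [[446.07922073   0.         271.77030024]
 [  0.         446.07922073 209.80182248]
 [  0.           0.           1.        ]] -0.03686668832910976 [[ 0.83910059  0.54377498 -0.01479793]
 [ 0.36411027 -0.58165432 -0.72739395]
 [-0.40414591  0.60496861 -0.68606054]] [-0.49359103 -0.09594121  1.24582289]
top [[412.51759499   0.         279.61674766]
 [  0.         412.51759499 210.63951784]
 [  0.           0.           1.        ]] -0.09823319337685736 [[-1.22906384e-02 -9.99924441e-01  2.28512998e-04]
 [-9.90688415e-01  1.21461231e-02 -1.35605810e-01]
 [ 1.35592789e-01 -1.89306716e-03 -9.90762843e-01]] [0.09083777 0.54693078 0.83382437]
```

View pics/scene0.png

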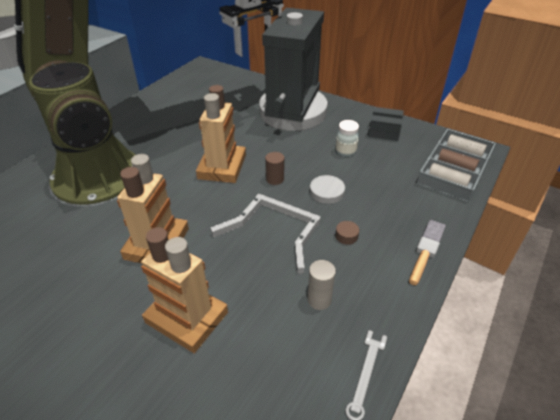

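View pics/top0.png

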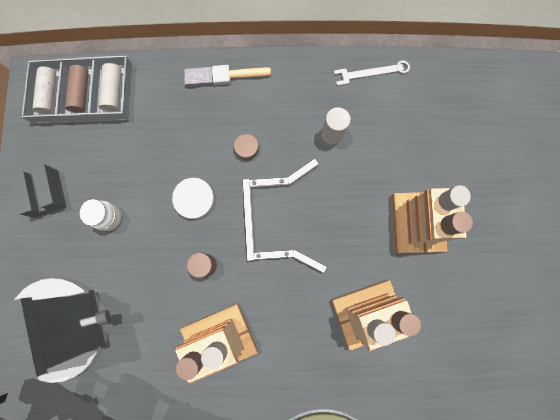

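Candidates that look like the crate in the top view are at (420,222), (375,315) and (215,345). The robot's right is image-right, so I choose (420,222), which is at (185,290) in the scene view. Next is a close crop.

```bash
cat > h.py <<'E'
import cv2,numpy as np
from station import get_obs,camera
from scipy.spatial.transform import Rotation as Ro
def cast(c,px,z):
    px=np.atleast_2d(np.array(px,float));K=c["intrinsics"];d=np.stack([(px[:,0]-K[0,2])/K[0,0],(px[:,1]-K[1,2])/K[1,1]],1)
    u=d.copy()
    for _ in range(20): u=d/(1+c["k1"]*(u**2).sum(1,keepdims=True))
    r=np.c_[u,np.ones(len(u))]@c["R"]; o=-c["R"].T@c["t"]
    return o+r*((z-o[2])/r[:,2])[:,None]
def proj(c,X):
    X=np.atleast_2d(X);p=X@c["R"].T+c["t"];u=p[:,:2]/p[:,2:];u=u*(1+c["k1"]*(u**2).sum(1,keepdims=True))
    K=c["intrinsics"];return u*[K[0,0],K[1,1]]+[K[0,2],K[1,2]]
def crop(c,x0,y0,x1,y1,s,name):
    im=cv2.cvtColor(c["pixels"],cv2.COLOR_RGB2BGR)[y0:y1,x0:x1];cv2.imwrite("pics/"+name,cv2.resize(im,None,fx=s,fy=s,interpolation=cv2.INTER_CUBIC))
E
python3 - <<'E'
from h import *
c=camera("top");crop(c,380,180,480,260,7,"crate.png");crop(c,235,150,335,280,4.5,"bay.png")
s=camera("scene");crop(s,120,220,240,350,4.5,"crs.png")
print(cast(c,[[394,195],[394,254],[448,253]],.03))
E
```

```text
[[ 0.58002528 -0.16308029  0.03      ]
 [ 0.45335712 -0.15695822  0.03      ]
 [ 0.45317585 -0.27475955  0.03      ]]
```

View pics/crate.png

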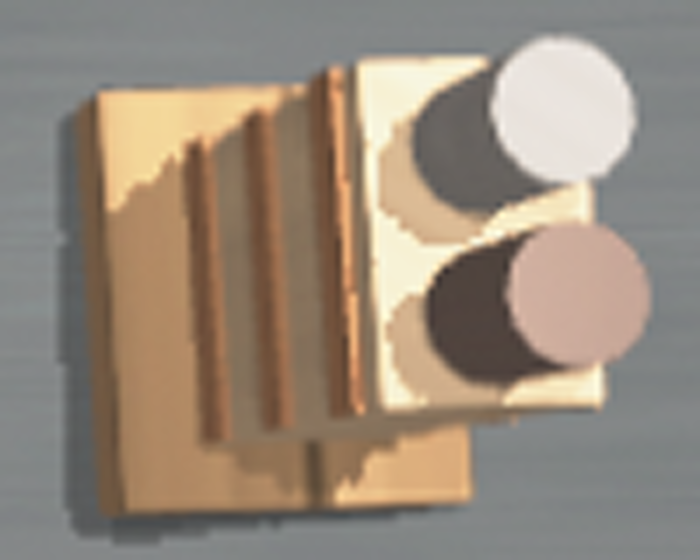

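View pics/bay.png

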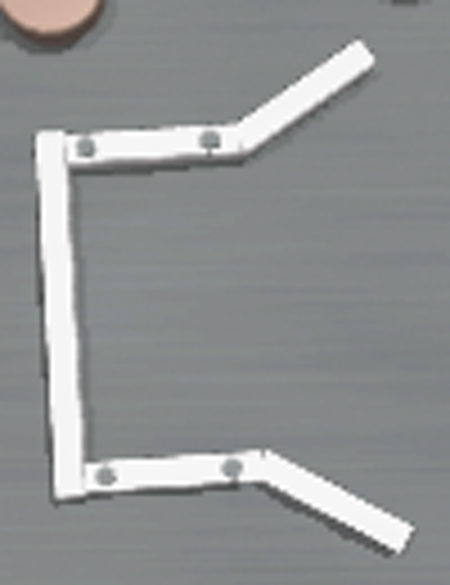

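View pics/crs.png

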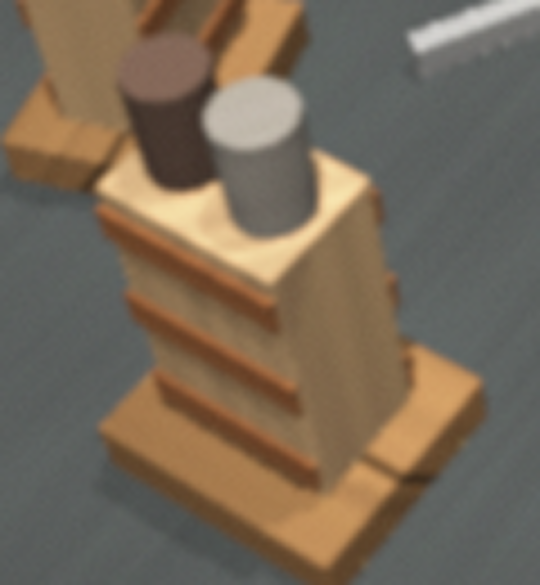

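Run:
```python
from h import *
c=camera("top");s=camera("scene")
f=lambda p,s,o:(np.array(p,float)+.5)/s-.5+o
np.set_printoptions(precision=4,suppress=True)
C=cast(c,f([[98,93],[125,513],[470,500]],7,[380,180]),.03);print("crate top",C)
S=cast(s,f([[100,428],[332,568],[486,383]],4.5,[120,220]),.03);print("crate scene",S)
for P,n in((C,'t'),(S,'s')):
    d=P[1]-P[0];e=P[2]-P[1];print(n,np.linalg.norm(d),np.linalg.norm(e),np.degrees(np.arctan2(d[1],d[0])),np.degrees(np.arctan2(e[1],e[0])))
B=cast(c,f([[70,162],[240,155],[85,467],[265,452],[38,132],[55,498],[65,133],[84,495]],4.5,[235,150]),.022);print("bay",B)
m=cv2.inRange(c["pixels"],(215,215,215),(255,255,255))[150:280,235:335]
cs=cv2.findContours(m,0,1)[0];k=max(cs,key=cv2.contourArea)
W=cast(c,k[:,0].astype(float)+[235,150],.022)[:,:2]
crop(s,200,180,340,280,5.5,"bays.png")
# stop-bar
I=lambda lo,hi:None
def edges(rowrange):
    out=[]
    for r in rowrange:
        line=c["pixels"][r,236:270].astype(float).mean(1)
        b=np.where(line>190)[0]
        i=b[0];j=i
        while line[j+1]>190:j+=1
        l=i-1+(190-line[i-1])/(line[i]-line[i-1]); rr=j+(line[j]-190)/(line[j]-line[j+1])
        out.append((236+l,236+rr,r))
    return np.array(out)
e=edges(range(192,248))
for q in(0,1):
    P=cast(c,e[:,[q,2]],.022);p=np.polyfit(P[:,0],P[:,1],1);print("stop edge",q,p,np.degrees(np.arctan(p[0])))
def vedges(cols,lo,hi):
    out=[]
    for u in cols:
        line=c["pixels"][lo:hi,u].astype(float).mean(1);b=np.where(line>180)[0];i,j=b[0],b[-1]
        out.append((u,lo+i-1+(180-line[i-1])/(line[i]-line[i-1]),lo+j+(line[j]-180)/(line[j]-line[j+1])))
    return np.array(out)
for n,e,in(("far",vedges(range(256,286),170,200)),("near",vedges(range(258,290),240,270))):
    for q in(1,2):
        P=cast(c,e[:,[0,q]],.022);p=np.polyfit(P[:,1],P[:,0],1);print(n,q,p,np.degrees(np.arctan(p[0])), "ends",P[0],P[-1])
```

```text
crate top [[ 0.5847 -0.1624  0.03  ]
 [ 0.4556 -0.1644  0.03  ]
 [ 0.4575 -0.2722  0.03  ]]
crate scene [[ 0.4589 -0.2712  0.03  ]
 [ 0.589  -0.2682  0.03  ]
 [ 0.5878 -0.1609  0.03  ]]
t 0.12910777859632339 0.1077388927670593 -179.08624151094438 -89.00976422948976
s 0.13017312395725142 0.10732434584810747 1.3009810550874599 90.67226537341108
bay [[0.6057 0.1473 0.022 ]
 [0.6081 0.0653 0.022 ]
 [0.4592 0.1406 0.022 ]
 [0.4653 0.0557 0.022 ]
 [0.6206 0.1627 0.022 ]
 [0.4448 0.1548 0.022 ]
 [0.62   0.1497 0.022 ]
 [0.4461 0.1412 0.022 ]]
stop edge 0 [0.0531 0.1307] 3.0410175976883136
stop edge 1 [0.0561 0.1156] 3.21115961544894
far 1 [-0.0428  0.6264] -2.452815836894775 ends [0.6205 0.1346 0.022 ] [0.6232 0.0715 0.022 ]
far 2 [-0.0756  0.6157] -4.322902781624399 ends [0.6056 0.1346 0.022 ] [0.6088 0.0717 0.022 ]
near 1 [-0.0458  0.4684] -2.624163597805177 ends [0.4616 0.1311 0.022 ] [0.4659 0.0652 0.022 ]
near 2 [-0.0842  0.4587] -4.814041333968231 ends [0.4483 0.1311 0.022 ] [0.4516 0.0654 0.022 ]
```

View pics/bays.png

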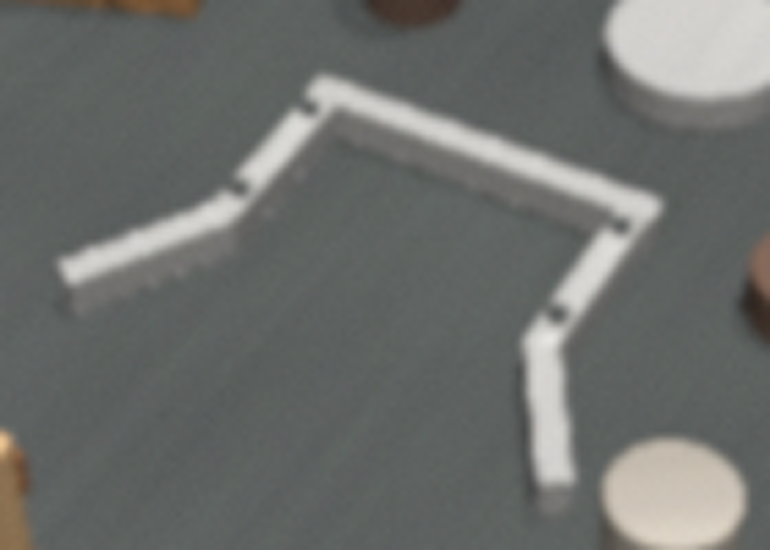

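The crop confirms the choice: an upright crate whose base-top corners are at about (394,193), (398,253) and (447,251), with its front facing the bay to the left.

My estimates:

| Item | x (m) | y (m) | Yaw |
|---|---|---|---|
| Crate | 0.522 | -0.217 | about 91° |
| Bay home | 0.5365 | 0.091 | about 93.1° |

I'll raise the arm first, then traverse high.

step_arm --pt "0 -60 0 0 0 0" --pt "0 -60 0 0 0 0" --pt "0 -60 0 0 0 0" --pt "0 0 0 0 0 0" --gripper 1

```text
time_s: 0.8
ee_pos: [0.1913, 0.5163, 0.39]
eef_rot: [-1.563, -0.0, -0.355]
force: [-0.6, 0.4, -1.0]
grip_width: 0.094
```

step_arm --pt "38 0 -42 0 0 0" --pt "38 0 -42 0 0 0" --pt "38 0 -42 0 0 0" --pt "38 0 -42 0 0 0" --pt "38 0 -42 0 0 0" --pt "38 0 -42 0 0 0" --pt "38 0 -42 0 0 0" --pt "38 0 -42 0 0 0" --pt "0 0 0 0 0 0"

```text
time_s: 1.92
ee_pos: [0.3601, 0.0922, 0.3843]
eef_rot: [-1.572, 0.001, -0.361]
force: [0.4, -0.5, 0.6]
grip_width: 0.0939
```

step_arm --pt "38 0 -42 0 0 0" --pt "38 0 -42 0 0 0" --pt "38 0 -42 0 0 0" --pt "38 0 -42 0 0 0" --pt "38 0 -42 0 0 0" --pt "38 0 -42 0 0 0" --pt "38 0 -42 0 0 0" --pt "38 0 -42 0 0 0" --pt "0 0 0 0 0 0"

```text
time_s: 3.05
ee_pos: [0.5288, -0.3273, 0.3813]
eef_rot: [-1.569, 0.006, -0.356]
force: [0.2, -0.8, 0.6]
grip_width: 0.094
```

step_arm --pt "0 0 0 0 10 0" --pt "0 0 0 0 10 0" --pt "0 0 0 0 10 0" --pt "0 0 0 0 10 0" --pt "0 0 0 0 10 0" --pt "0 0 0 0 10 0" --pt "0 0 0 0 7 0" --pt "0 0 0 0 0 10" --pt "0 0 0 0 0 10" --pt "0 0 0 0 0 0"

```text
time_s: 4.3
ee_pos: [0.5279, -0.3258, 0.3831]
eef_rot: [-1.574, 0.352, -1.526]
force: [0.0, -0.2, 0.3]
grip_width: 0.0938
```

Run:
```python
from h import *
o=get_obs();print({k:np.round(v,4).tolist() for k,v in o.items()})
c=camera("top");crop(c,0,0,560,420,1.4,"t1.png");c=camera("scene");crop(c,0,0,560,420,1.4,"s1.png")
```

```text
{'time_s': 4.3, 'qpos': [-0.7203, 0.5779, 0.7664, 0.2792, 2.0329, -0.6698], 'joint_vel': [0.0426, -0.0624, 0.0286, -0.0706, -0.0653, -0.0085], 'tau': [-2.6955, -68.6843, -38.6821, 2.0057, 1.9272, 0.0625], 'ee_pos': [0.5279, -0.3258, 0.3831], 'eef_rot': [-1.5741, 0.3523, -1.5265], 'force': [0.0261, -0.1885, 0.3277], 'moment': [-0.2259, 0.0395, 0.0128], 'grip_width': 0.0938}
```

View pics/t1.png

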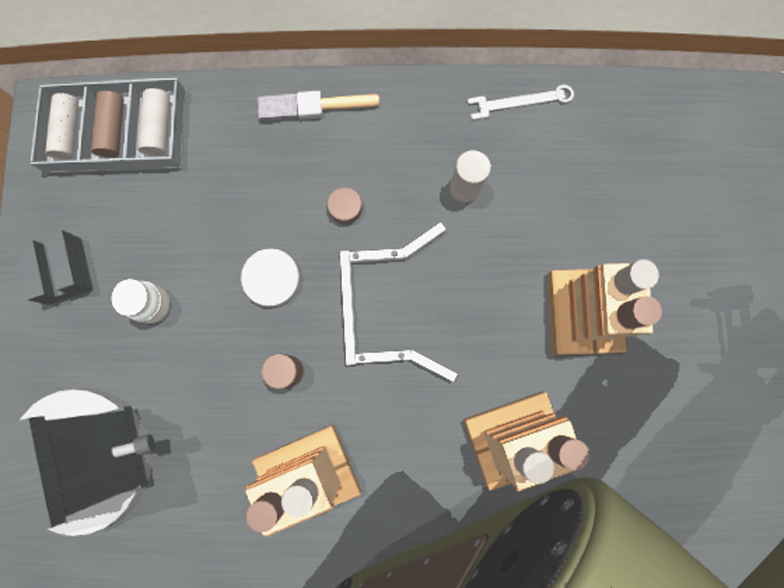

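View pics/s1.png

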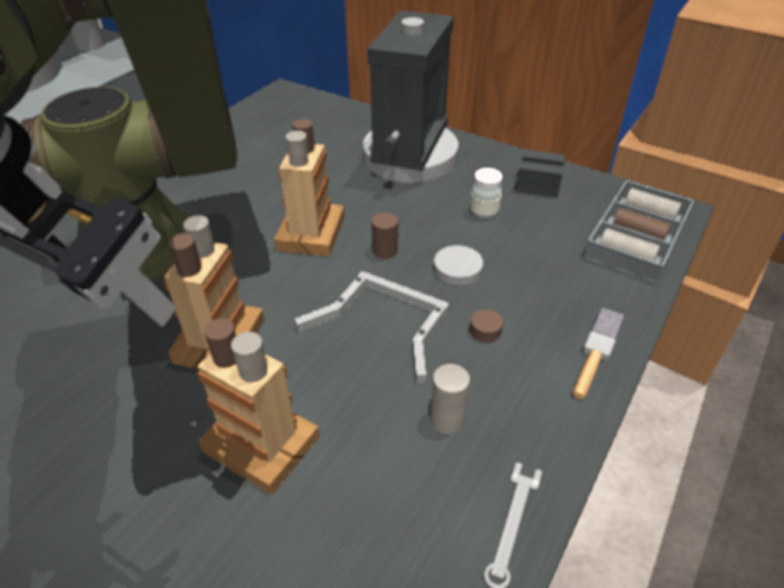

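The top view (1.4x) shows the target crate base at about (590,312), undisturbed and still the farthest right. The gripper is above and behind it, and the arm's shoulder is below. Next I descend behind the crate.

step_arm --pt "15 42 -5 0 0 0" --pt "15 42 0 0 0 0" --pt "15 42 0 0 0 0" --pt "15 42 0 0 0 0" --pt "15 42 0 0 0 0" --pt "0 0 0 0 0 0"

```text
time_s: 5.15
ee_pos: [0.5222, -0.3225, 0.1609]
eef_rot: [-1.574, 0.35, -1.523]
force: [0.2, -0.5, 1.7]
grip_width: 0.0937
```

Run:
```python
from h import *
o=get_obs();print({k:np.round(v,4).tolist() for k,v in o.items()})
c=camera("scene");crop(c,0,0,560,420,1.4,"s2.png")
c=camera("wrist");crop(c,0,0,560,420,1.2,"w2.png")
```

```text
{'time_s': 5.15, 'qpos': [-0.7213, 0.6217, 1.2003, 0.2465, 1.5706, -0.8009], 'joint_vel': [-0.0082, -0.0464, -0.0929, 0.0114, 0.0567, 0.0092], 'tau': [-0.1687, -66.583, -31.5543, 0.5822, -0.2645, -0.227], 'ee_pos': [0.5222, -0.3225, 0.1609], 'eef_rot': [-1.5742, 0.3499, -1.523], 'force': [0.1912, -0.486, 1.7241], 'moment': [-0.2057, 0.0328, -0.0293], 'grip_width': 0.0937}
```

View pics/s2.png

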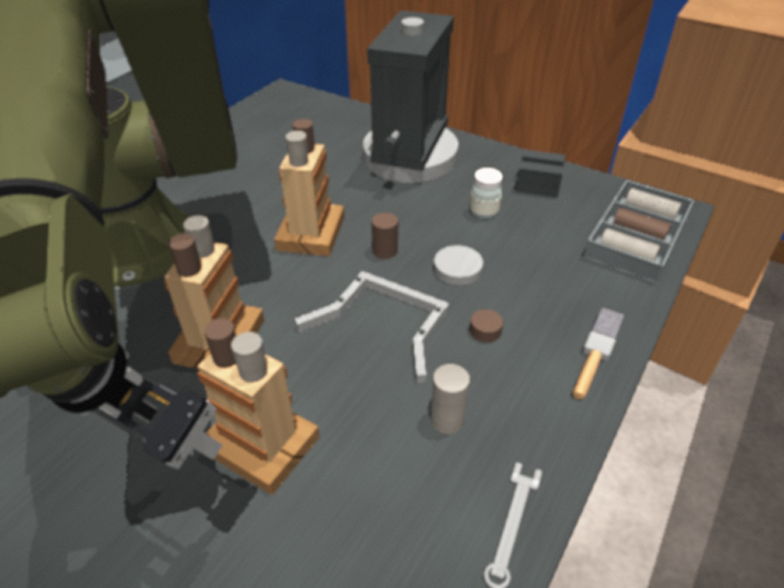

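View pics/w2.png

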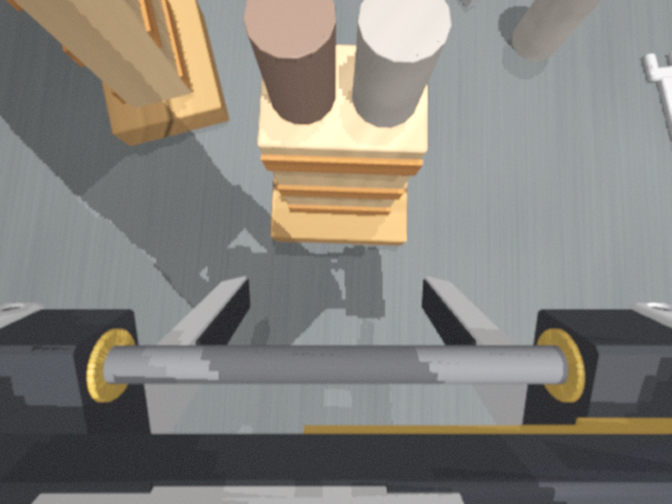

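```bash
cat > fk.py <<'E'
from h import *
D=[([1.1494,.3005,1.5216],[.191,.5155,.2049],[-1.5719,.0001,-.3548]),([-.7203,.5779,.7664],[.5279,-.3258,.3831],[-1.5741,.3523,-1.5265]),([-.7213,.6217,1.2003],[.5222,-.3225,.1609],[-1.5742,.3499,-1.523])]
A=[];b=[]
for q,p,e in D:
    y=Ro.from_euler('xyz',e).as_matrix()[:,1];u=np.array([np.cos(q[0]),np.sin(q[0]),0])
    A+= [[np.sin(q[1]),np.sin(q[1]+q[2]),y@u,0],[np.cos(q[1]),np.cos(q[1]+q[2]),y[2],1]];b+=[u@p,p[2]]
x,r,_,_=np.linalg.lstsq(np.array(A),np.array(b),rcond=None)
if __name__=="__main__":print("l1 l2 lt h",x,r,np.linalg.cond(A))
E
python3 fk.py
python3 - <<'E'
from h import *
c=camera("scene")
import json
t=camera("top")
# decoy core tops at z=.233
print(cast(t,[[383,335],[405,323]],.233), cast(t,[[334,297],[386,281]],.03))
E
```

```text
l1 l2 lt h [0.36441438 0.45385957 0.15753415 0.12549459] [0.00015443] 44.432389899575575
[[ 0.31940393 -0.07761029  0.233     ]
 [ 0.33729464 -0.11389927  0.233     ]] [[ 0.36610867 -0.02690426  0.03      ]
 [ 0.39709659 -0.13750625  0.03      ]]
```

step_arm --pt "10 30 0 0 0 0" --pt "12 35 0 0 0 0" --pt "12 35 0 0 0 0" --pt "10 28 0 0 0 0" --pt "0 0 0 0 0 0"

```text
time_s: 5.98
ee_pos: [0.5224, -0.3219, 0.0269]
eef_rot: [-1.572, 0.35, -1.524]
force: [0.5, 0.2, 0.7]
grip_width: 0.0939
```

Run:
```python
from h import *
o=get_obs();print({k:np.round(v,4).tolist() for k,v in o.items()})
c=camera("scene");crop(c,0,0,560,420,1.4,"s3.png")
c=camera("top");crop(c,300,140,560,420,2,"t3.png")
c=camera("wrist");crop(c,0,0,560,420,1.2,"w3.png")
```

```text
{'time_s': 5.975, 'qpos': [-0.7211, 0.7644, 1.2952, 0.2554, 1.3383, -0.859], 'joint_vel': [0.001, -0.0471, -0.0355, 0.0013, 0.0275, 0.0052], 'tau': [-0.0315, -69.5891, -29.0899, 0.6068, 0.1799, -0.1352], 'ee_pos': [0.5224, -0.3219, 0.0269], 'eef_rot': [-1.5719, 0.3498, -1.5244], 'force': [0.4605, 0.1954, 0.7253], 'moment': [-0.2208, 0.1044, 0.0047], 'grip_width': 0.0939}
```

View pics/s3.png

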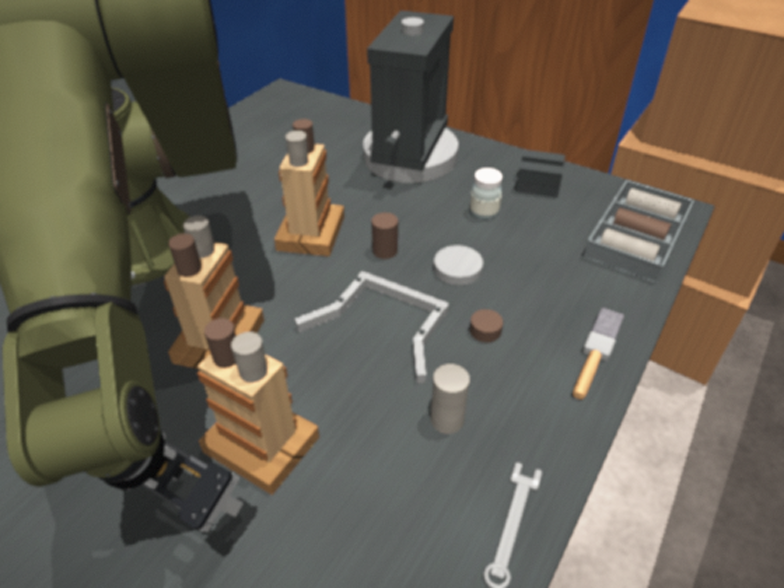

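View pics/t3.png

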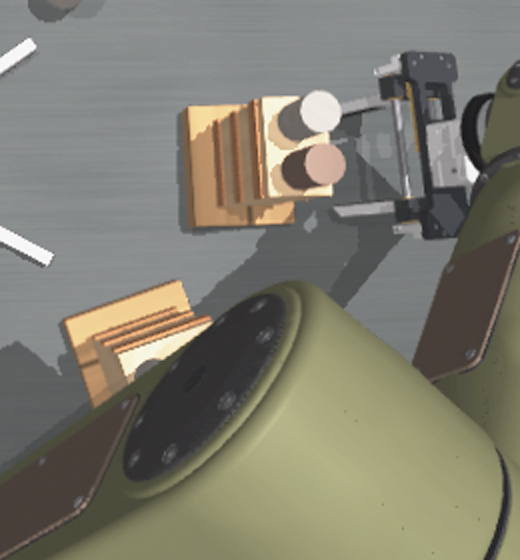

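View pics/w3.png

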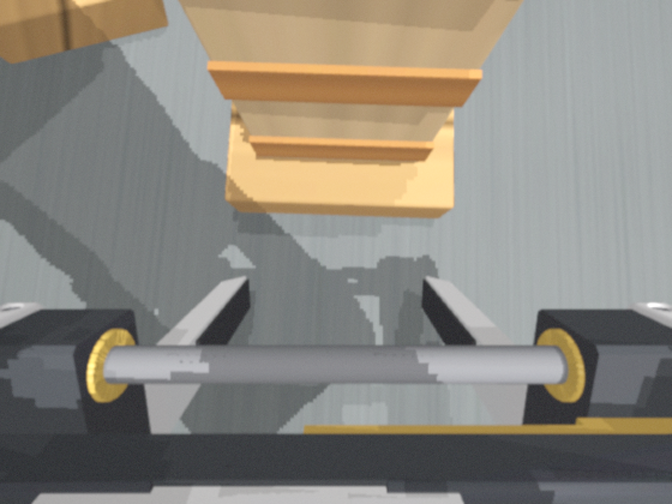

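```bash
cat > fk.py <<'E'
from h import *
D=[([1.1494,.3005,1.5216],[.191,.5155,.2049],[-1.5719,.0001,-.3548]),([-.7203,.5779,.7664],[.5279,-.3258,.3831],[-1.5741,.3523,-1.5265]),([-.7213,.6217,1.2003],[.5222,-.3225,.1609],[-1.5742,.3499,-1.523]),([-.7211,.7644,1.2952],[.5224,-.3219,.0269],[-1.5719,.3498,-1.5244])]
A=[];b=[]
for q,p,e in D:
    y=Ro.from_euler('xyz',e).as_matrix()[:,1];u=np.array([np.cos(q[0]),np.sin(q[0]),0]);v=np.array([-u[1],u[0],0])
    a=q[1]+q[2]
    print("lateral",v@p, v@y, "elev",q[1],a)
    A+= [[np.sin(q[1]),np.sin(a),y@u,0,np.cos(a)],[np.cos(q[1]),np.cos(a),y[2],1,-np.sin(a)]];b+=[u@p,p[2]]
A=np.array(A);b=np.array(b)
for k in(4,5):
    x,r,_,_=np.linalg.lstsq(A[:,:k],b,rcond=None);print("l1 l2 lt h a",x,A[:,:k]@x-b)
E
python3 fk.py
```

```text
lateral 0.03656648719099845 2.633201894115399e-05 elev 0.3005 1.8221
lateral 0.10333436886625827 0.24672649599567137 elev 0.5779 1.3443
lateral 0.10266005961200286 0.2439494749149564 elev 0.6217 1.822
lateral 0.10312172546987808 0.24586517851745313 elev 0.7644 2.0595999999999997
l1 l2 lt h a [0.33067126 0.46253998 0.11964146 0.11888342] [-0.00277248 -0.00482293 -0.00917714  0.00433502  0.00668317 -0.00058233
  0.00378271  0.00107024]
l1 l2 lt h a [0.42472542 0.44735849 0.27140956 0.22155353 0.04099307] [ 9.70122376e-07 -1.16639408e-05 -3.34231833e-07 -1.52613540e-05
  1.25375843e-05  3.94387854e-05 -9.40538204e-06 -1.25134907e-05]
```

The elbow and forearm fit is exact, and the forearm clears the decoy crate. The wrist view shows the rear base edge centred between the fingers (227 to 453, mid 340, against finger mid 336). Next I lower to 12 mm and approach.

step_arm --pt "5 14 2 0 0 0" --pt "0 0 0 0 0 0" --pt "-15 5.5 1 0 0 0" --pt "-15 5.5 1 0 0 0" --pt "0 0 0 0 0 0"

```text
time_s: 6.75
ee_pos: [0.5253, -0.2884, 0.0126]
eef_rot: [-1.571, 0.349, -1.522]
force: [0.6, -0.0, -0.4]
grip_width: 0.0942
```

step_arm --pt "-5 1.8 0 0 0 0" --pt "-5 1.8 0 0 0 0" --pt "-5 1.8 0 0 0 0" --pt "0 0 0 0 0 0"

```text
time_s: 7.25
ee_pos: [0.5245, -0.2743, 0.0125]
eef_rot: [-1.57, 0.348, -1.524]
force: [1.8, -4.0, -0.7]
grip_width: 0.0939
```

Run:
```python
from h import *
o=get_obs();print({k:np.round(v,4).tolist() for k,v in o.items()})
c=camera("top");crop(c,370,160,480,260,6,"t4.png")
c=camera("wrist");crop(c,0,0,560,420,1.2,"w4.png")
```

```text
{'time_s': 7.25, 'qpos': [-0.6632, 0.7308, 1.3939, 0.2757, 1.2598, -0.8267], 'joint_vel': [-0.0021, 0.0061, -0.0057, 0.0032, 0.0119, -0.0033], 'tau': [1.8082, -69.2533, -27.4726, 0.9669, 1.4717, 0.021], 'ee_pos': [0.5245, -0.2743, 0.0125], 'eef_rot': [-1.57, 0.348, -1.5243], 'force': [1.7773, -4.0021, -0.679], 'moment': [-0.8289, -0.1731, -0.1236], 'grip_width': 0.0939}
```

View pics/t4.png

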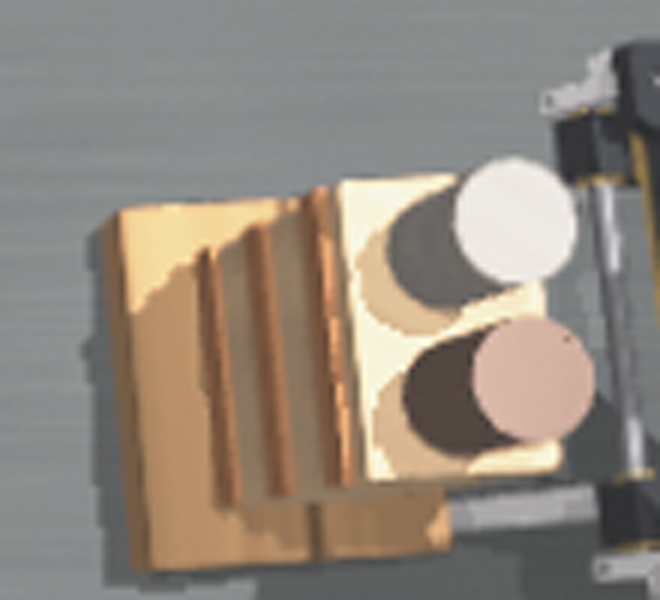

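View pics/w4.png

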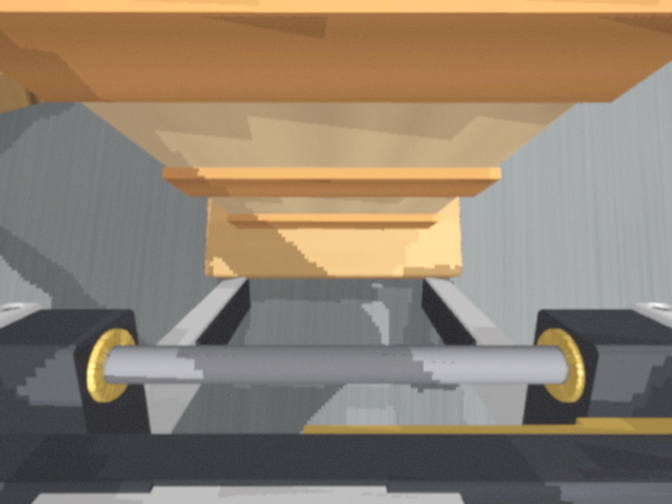

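```bash
cat > crate.py <<'E'
from h import *
def from_front(c,a,b):
    P=cast(c,[a,b],.03);d=P[0]-P[1];L=np.hypot(*d[:2]);n=np.array([-d[1],d[0]])/L
    m=P.mean(0)[:2];print("front",P[:,:2].round(4).tolist(),"len",L.round(4),"centre",(m-.055*n).round(4),"yaw",np.degrees(np.arctan2(n[1],n[0])).round(2))
E
python3 - <<'E'
from crate import *
c=camera("top");f=lambda p:(np.array(p)+.5)/6-.5+[370,160]
from_front(c,f([120,213]),f([148,570]))
E
```

```text
front [[0.5799, -0.1534], [0.4521, -0.1574]] len 0.1279 centre [ 0.5178 -0.2104] yaw 91.81
```

The rear edge is flush on both fingers (wrist view: edge 205 to 461, row 277, parallel). I'll push half way with a slight sideways drift toward the bay axis, then re-measure.

step_arm --pt "-7 2.6 1.6 0 0 0" --pt "-7 2.6 1.6 0 0 0" --pt "-7 2.6 1.6 0 0 0" --pt "-7 2.6 1.6 0 0 0" --pt "-7 2.6 1.6 0 0 0"

```text
time_s: 8.02
ee_pos: [0.5305, -0.2371, 0.0123]
eef_rot: [-1.571, 0.348, -1.524]
force: [-2.2, -8.4, 2.7]
grip_width: 0.0936
```

step_arm --pt "-7 2.6 1.6 0 0 0" --pt "-7 2.6 1.6 0 0 0" --pt "-7 2.6 1.6 0 0 0" --pt "-7 2.6 1.6 0 0 0" --pt "-7 2.6 1.6 0 0 0" --pt "0 0 0 0 0 0"

```text
time_s: 8.78
ee_pos: [0.537, -0.1987, 0.0121]
eef_rot: [-1.57, 0.349, -1.524]
force: [0.5, -2.9, 2.0]
grip_width: 0.0941
```

Run:
```python
from h import *
o=get_obs();print({k:np.round(v,4).tolist() for k,v in o.items() if k in('ee_pos','eef_rot','force')})
c=camera("top");crop(c,330,160,470,270,5.5,"t5.png")
c=camera("wrist");crop(c,0,0,560,420,1.2,"w5.png")
c=camera("scene");crop(c,120,120,330,340,2.7,"s5.png")
```

```text
{'ee_pos': [0.537, -0.1987, 0.0121], 'eef_rot': [-1.5704, 0.3486, -1.5239], 'force': [0.4759, -2.8745, 1.9751]}
```

View pics/t5.png

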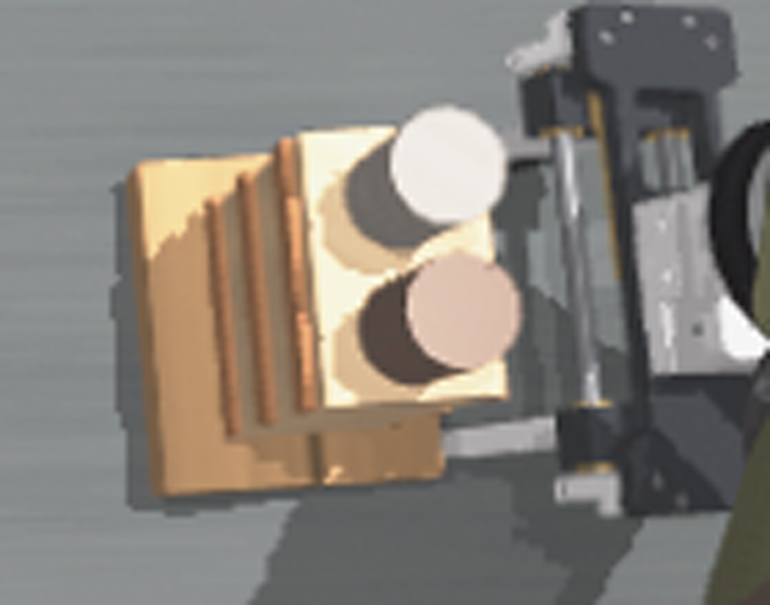

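View pics/w5.png

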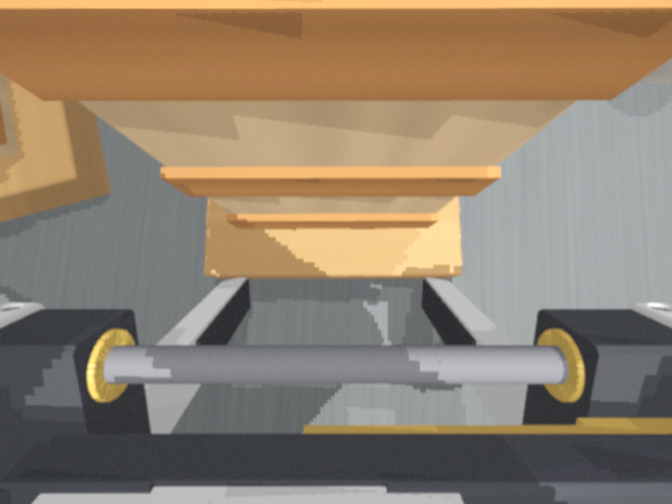

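View pics/s5.png

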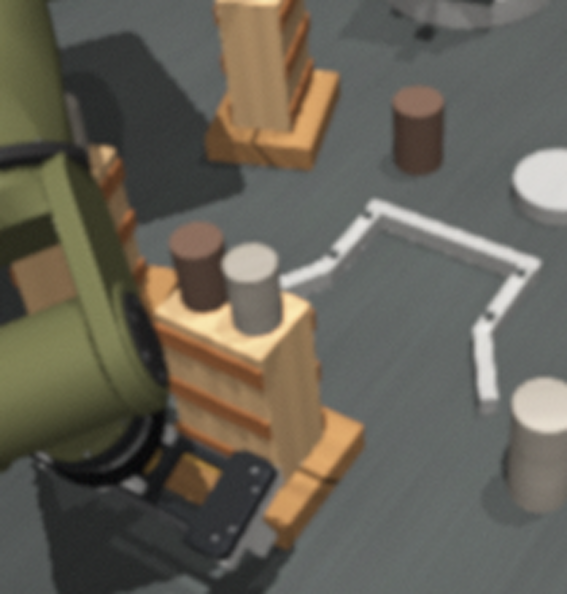

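The crate sticks to the fingers: the wrist view is identical (edge 205 to 461), and it stays upright. Re-measuring.

Run:
```python
from crate import *
c=camera("top");f=lambda p:(np.array(p)+.5)/5.5-.5+[330,160]
from_front(c,f([135,160]),f([160,495]))
print(cast(c,f([[440,476]]),.03))
s=camera("scene");g=lambda p:(np.array(p)+.5)/2.7-.5+[120,120]
P=cast(s,g([[362,428]]),.03);print("scene front-right corner",P)
g2=lambda p:(np.array(p)+.5)/5.5-.5+[200,180]
print("scene bay top edge inner corners far,near, guide ends",cast(s,g2([[608,222],[333,107],[532,320],[240,215]]),.022))
```

```text
front [[0.5947, -0.0769], [0.4639, -0.0818]] len 0.1309 centre [ 0.5314 -0.1343] yaw 92.16
[[ 0.46939961 -0.19141989  0.03      ]]
scene front-right corner [[ 0.59415355 -0.07801849  0.03      ]]
scene bay top edge inner corners far,near, guide ends [[0.60514913 0.14434278 0.022     ]
 [0.46085495 0.14291975 0.022     ]
 [0.60690064 0.07622242 0.022     ]
 [0.46592032 0.06223293 0.022     ]]
```

step_arm --pt "-7 2.6 1.6 0 -0.05 0" --pt "-7 2.6 1.6 0 -0.05 0" --pt "-7 2.6 1.6 0 -0.05 0" --pt "-7 2.6 1.6 0 -0.05 0" --pt "-7 2.6 1.6 0 -0.05 0"

```text
time_s: 9.65
ee_pos: [0.543, -0.1617, 0.0118]
eef_rot: [-1.569, 0.348, -1.52]
force: [-1.4, -9.2, 5.1]
grip_width: 0.0939
```

step_arm --pt "-7 2.6 1.6 0 -0.05 0" --pt "-7 2.6 1.6 0 -0.05 0" --pt "-7 2.6 1.6 0 -0.05 0" --pt "-7 2.6 1.6 0 -0.05 0" --pt "-7 2.6 1.6 0 -0.05 0" --pt "0 0 0 0 0 0"

```text
time_s: 10.4
ee_pos: [0.5492, -0.1232, 0.0115]
eef_rot: [-1.567, 0.349, -1.515]
force: [1.5, -4.6, 2.7]
grip_width: 0.094
```

Run:
```python
from h import *
o=get_obs();print({k:np.round(v,4).tolist() for k,v in o.items() if k in('ee_pos','eef_rot','force')})
c=camera("top");crop(c,235,155,405,275,4.7,"t6.png")
c=camera("wrist");crop(c,0,0,560,420,1.2,"w6.png")
c=camera("scene");crop(c,120,120,330,340,2.7,"s6.png")
```

```text
{'ee_pos': [0.5492, -0.1232, 0.0115], 'eef_rot': [-1.5673, 0.3486, -1.5146], 'force': [1.483, -4.5798, 2.7019]}
```

View pics/t6.png

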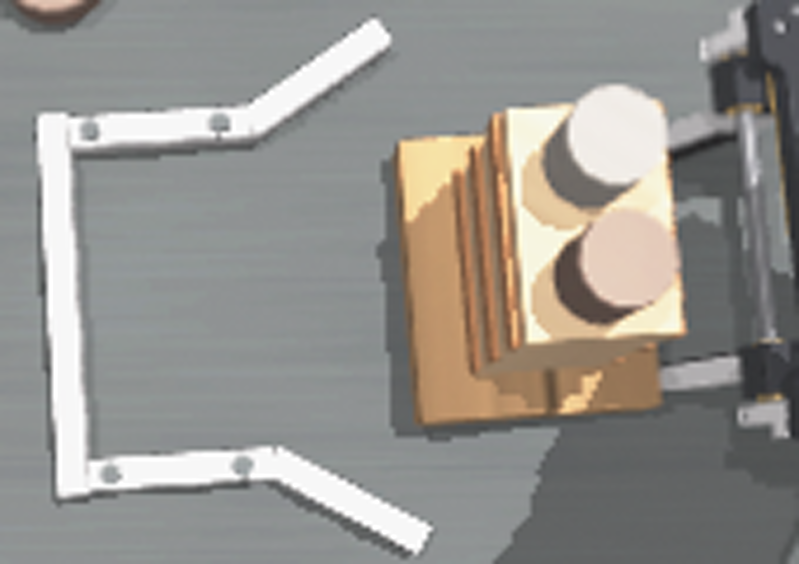

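View pics/w6.png

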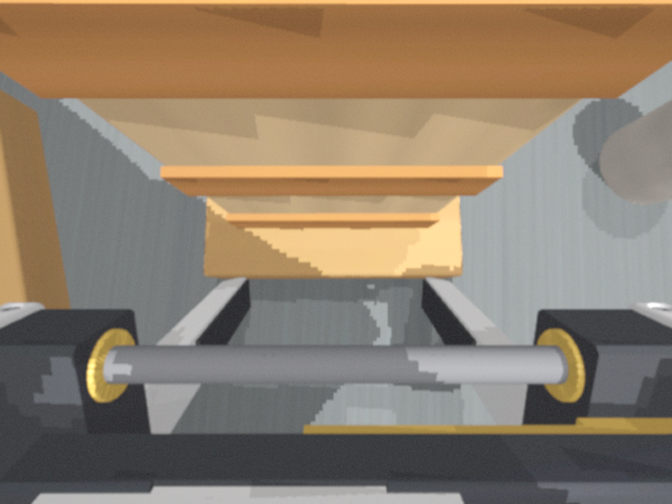

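View pics/s6.png

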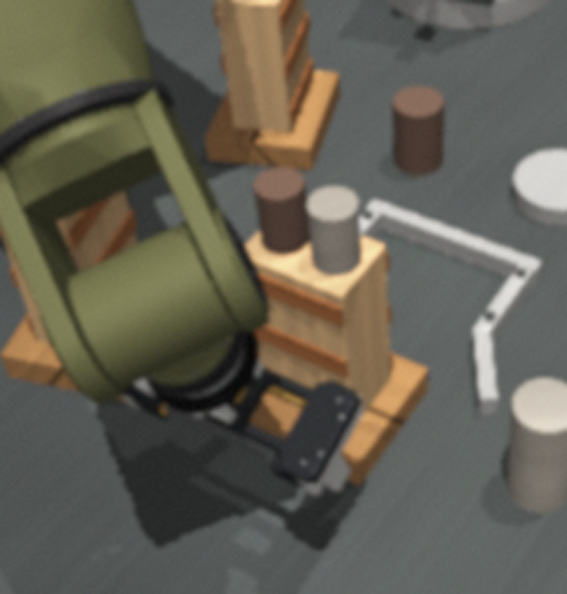

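Run:
```python
from crate import *
c=camera("top");f=lambda p:(np.array(p)+.5)/4.7-.5+[235,155]
from_front(c,f([399,142]),f([421,424]))
print("rear near",cast(c,f([[660,408]]),.03))
s=camera("scene");g=lambda p:(np.array(p)+.5)/2.7-.5+[120,120]
print("scene front-far",cast(s,g([[427,373]]),.03))
print("bay stop face & guides",cast(c,f([[76,153],[90,462],[250,143],[278,450]]),.022))
```

```text
front [[0.604, -0.0024], [0.4751, -0.009]] len 0.1291 centre [ 0.5424 -0.0606] yaw 92.95
rear near [[ 0.48066176 -0.11737414  0.03      ]]
scene front-far [[ 0.60694582 -0.00360111  0.03      ]]
bay stop face & guides [[0.60222022 0.14596256 0.022     ]
 [0.46024355 0.14007777 0.022     ]
 [0.60591019 0.06566216 0.022     ]
 [0.46463102 0.05511847 0.022     ]]
```

Top and scene views agree with the bay axis to within about 2 mm, and the jaw line is at 93.2°. I'll push straight in.

step_arm --pt "-8 2.8 0 0 0 0" --pt "-8 2.8 0 0 0 0" --pt "-8 2.8 0 0 0 0" --pt "-8 2.8 0 0 0 0" --pt "-8 2.8 0 0 0 0" --pt "-8 2.8 0 0 0 0"

```text
time_s: 11.4
ee_pos: [0.546, -0.0726, 0.0115]
eef_rot: [-1.568, 0.348, -1.515]
force: [0.5, -6.6, -1.6]
grip_width: 0.094
```

step_arm --pt "-8 2.9 0 0 0 0" --pt "-8 2.9 0 0 0 0" --pt "-8 2.9 0 0 0 0" --pt "-8 2.9 0 0 0 0" --pt "-8 2.9 0 0 0 0" --pt "0 0 0 0 0 0"

```text
time_s: 12.15
ee_pos: [0.5435, -0.0295, 0.0116]
eef_rot: [-1.569, 0.35, -1.515]
force: [-0.2, -0.5, -0.0]
grip_width: 0.0936
```

Run:
```python
from h import *
o=get_obs();print({k:np.round(v,4).tolist() for k,v in o.items() if k in('ee_pos','eef_rot','force')})
c=camera("top");crop(c,235,155,405,275,4.7,"t7.png")
c=camera("scene");crop(c,120,120,330,340,2.7,"s7.png")
```

```text
{'ee_pos': [0.5435, -0.0295, 0.0116], 'eef_rot': [-1.5688, 0.3496, -1.5147], 'force': [-0.2238, -0.5464, -0.0084]}
```

View pics/t7.png

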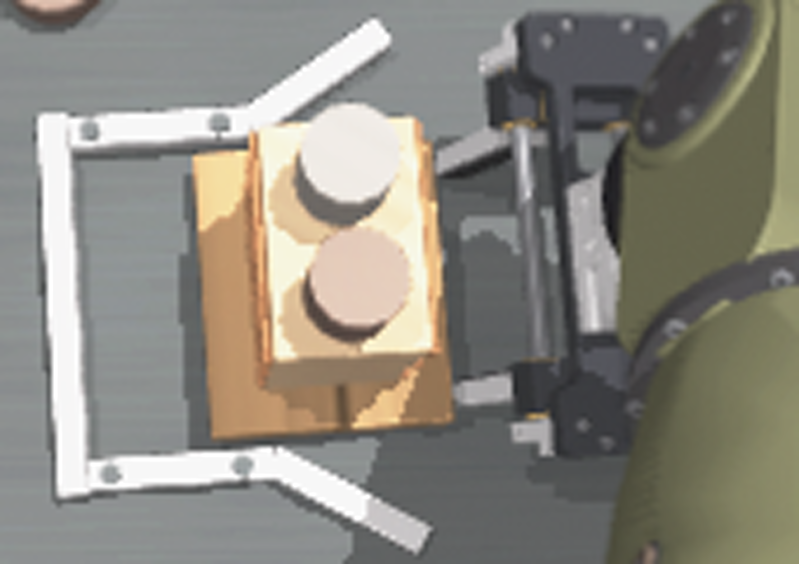

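View pics/s7.png

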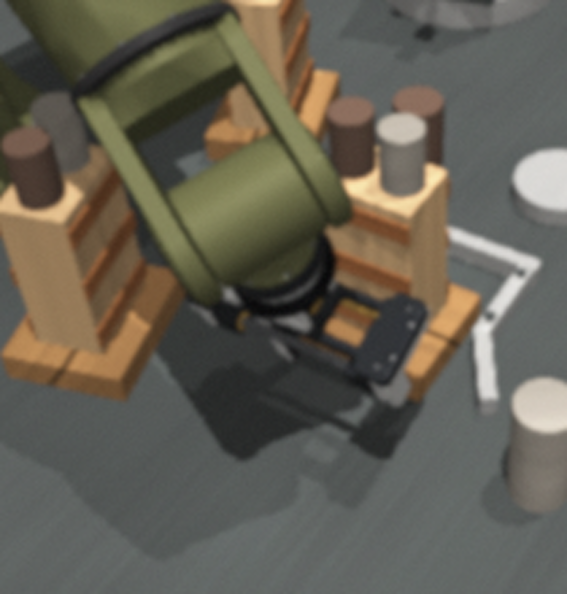

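Run:
```python
from crate import *
c=camera("top");f=lambda p:(np.array(p)+.5)/4.7-.5+[235,155]
from_front(c,f([194,155]),f([214,437]))
print("guides inner edges at same col",cast(c,f([[194,147],[214,458]]),.022))
print("stop edge",cast(c,f([[80,300]]),.022))
```

```text
front [[0.599, 0.0915], [0.4705, 0.084]] len 0.1288 centre [0.538  0.0328] yaw 93.35
guides inner edges at same col [[0.60434568 0.09151478 0.022     ]
 [0.4613915  0.0840717  0.022     ]]
stop edge [[0.53395338 0.14430974 0.022     ]]
```

The crate is inside the guides, with about 5 mm free on the far side and 9 mm on the near side, at yaw 93.3°. About 56 mm remains, and I'll nudge -2 mm sideways on the way.

step_arm --pt "-7 2.5 -0.3 0 0 0" --pt "-7 2.5 -0.3 0 0 0" --pt "-7 2.5 -0.3 0 0 0" --pt "-7 2.5 -0.3 0 0 0" --pt "-7 2.5 -0.3 0 0 0" --pt "-7 2.5 -0.3 0 0 0" --pt "0 0 0 0 0 0"

```text
time_s: 13.18
ee_pos: [0.5395, 0.0146, 0.0121]
eef_rot: [-1.568, 0.349, -1.515]
force: [0.0, -0.5, 0.0]
grip_width: 0.0938
```

step_arm --pt "-3 1.1 0 0 0 0" --pt "-3 1.1 0 0 0 0" --pt "0 0 0 0 0 0"

```text
time_s: 13.55
ee_pos: [0.5394, 0.0205, 0.0122]
eef_rot: [-1.568, 0.349, -1.515]
force: [0.4, -4.6, -1.1]
grip_width: 0.0941
```

step_arm --pt "-2 0.7 0 0 0 0" --pt "-1 0.4 0 0 0 0" --pt "0 0 0 0 0 0"

```text
time_s: 13.92
ee_pos: [0.5392, 0.0236, 0.0121]
eef_rot: [-1.568, 0.349, -1.515]
force: [1.2, -4.9, -1.4]
grip_width: 0.0936
```

Run:
```python
from h import *
o=get_obs();print({k:np.round(v,4).tolist() for k,v in o.items() if k in('ee_pos','eef_rot','force')})
c=camera("top");crop(c,235,155,405,275,4.7,"t8.png")
```

```text
{'ee_pos': [0.5392, 0.0236, 0.0121], 'eef_rot': [-1.5675, 0.3486, -1.5151], 'force': [1.1528, -4.8506, -1.4223]}
```

View pics/t8.png

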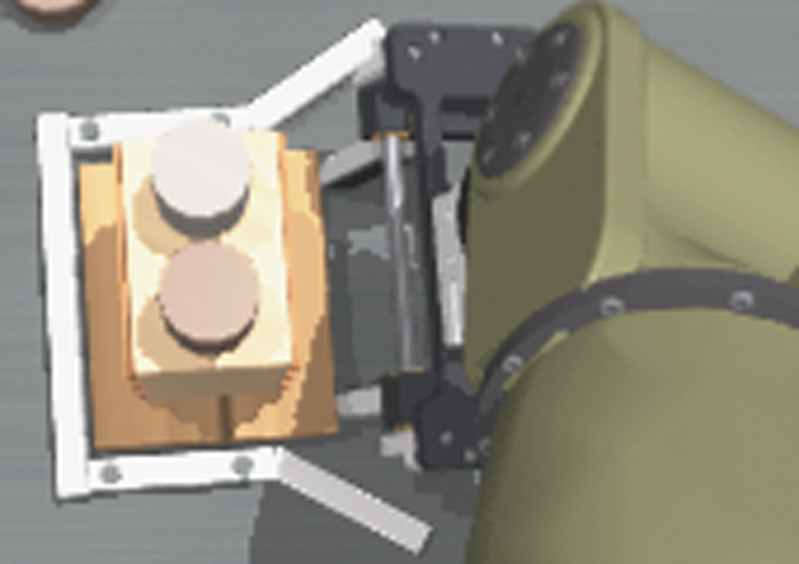

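The crate is almost home, with a thin gap left of about 5 px at (78 to 95, 300). I'll creep until the force rises.

step_arm --pt "-1.5 0.5 0 0 0 0" --pt "-1.5 0.5 0 0 0 0" --pt "0 0 0 0 0 0"

```text
time_s: 14.35
ee_pos: [0.539, 0.0268, 0.0122]
eef_rot: [-1.568, 0.349, -1.515]
force: [0.7, -4.8, -2.7]
grip_width: 0.0938
```

step_arm --pt "-1 0.4 0 0 0 0" --pt "-1 0.4 0 0 0 0" --pt "0 0 0 0 0 0"

```text
time_s: 14.72
ee_pos: [0.539, 0.0279, 0.0121]
eef_rot: [-1.567, 0.347, -1.515]
force: [-1.2, -13.6, -1.9]
grip_width: 0.0939
```

step_arm --pt "-1 0.4 0 0 0 0" --pt "0 0 0 0 0 0"

```text
time_s: 14.98
ee_pos: [0.5391, 0.0281, 0.0121]
eef_rot: [-1.567, 0.346, -1.515]
force: [-1.8, -20.4, 0.1]
grip_width: 0.0938
```

Position has stalled while the force climbs, so it is on the stop. One more small press to square it, then back off.

step_arm --pt "-0.8 0.3 0 0 0 0" --pt "0 0 0 0 0 0" --pt "0 0 0 0 0 0"

```text
time_s: 15.35
ee_pos: [0.5391, 0.0283, 0.0121]
eef_rot: [-1.567, 0.345, -1.515]
force: [-2.2, -26.6, 1.2]
grip_width: 0.0938
```

Run:
```python
from h import *
o=get_obs();print({k:np.round(v,4).tolist() for k,v in o.items() if k in('ee_pos','eef_rot','force','moment')})
c=camera("top");crop(c,235,160,325,270,5.4,"t9.png")
c=camera("wrist");crop(c,0,0,560,420,1.2,"w9.png")
```

```text
{'ee_pos': [0.5391, 0.0283, 0.0121], 'eef_rot': [-1.5666, 0.3448, -1.5151], 'force': [-2.1729, -26.6254, 1.1562], 'moment': [-4.8338, 0.706, 0.3409]}
```

View pics/t9.png

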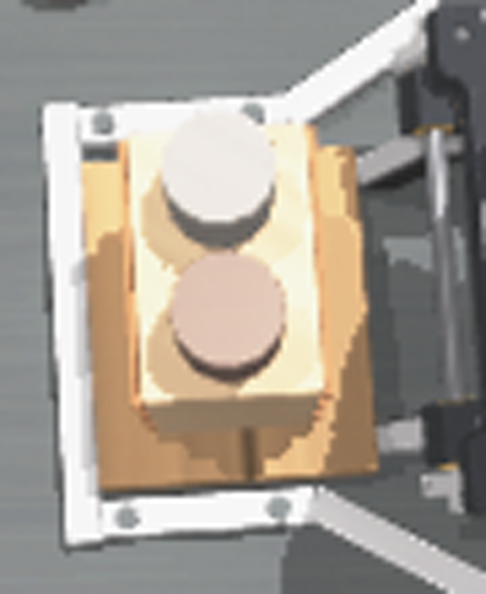

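View pics/w9.png

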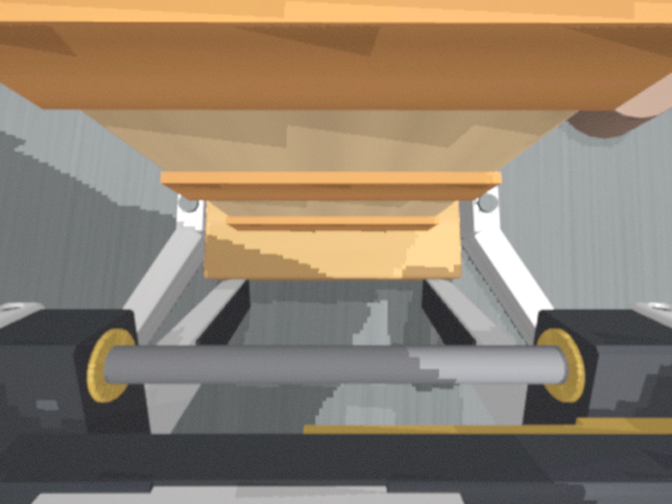

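The base front runs parallel along the stop bar, from (84,160) to (102,487). It sits centred between the guide bolts in the wrist view, and force rises without motion. Retreating straight back, then up.

step_arm --pt "5 -1.8 0 0 0 0" --pt "10 -3.6 0 0 0 0" --pt "15 -5.4 0 0 0 0" --pt "20 -7.2 0 0 0 0" --pt "20 -7.2 0 0 0 0" --pt "0 0 0 0 0 0"

```text
time_s: 16.2
ee_pos: [0.543, -0.0449, 0.0118]
eef_rot: [-1.568, 0.349, -1.517]
force: [-0.6, -0.4, -0.5]
grip_width: 0.0941
```

step_arm --pt "-7 -20 0 0 0 0" --pt "-14 -40 0 0 0 0" --pt "-16 -45 0 0 0 0" --pt "-16 -45 0 0 0 0" --pt "-16 -45 0 0 0 0" --pt "-16 -45 0 0 0 0" --pt "-16 -45 0 0 0 0" --pt "0 0 0 0 0 0"

```text
time_s: 17.2
ee_pos: [0.5427, -0.0456, 0.3177]
eef_rot: [-1.562, 0.347, -1.512]
force: [1.2, 1.2, 0.3]
grip_width: 0.0941
```

Run:
```python
from h import *
o=get_obs();print({k:np.round(v,4).tolist() for k,v in o.items() if k in('time_s','ee_pos','eef_rot','force')})
c=camera("top");crop(c,0,0,560,420,1.4,"t10.png");crop(c,235,160,325,270,5.4,"t10c.png")
c=camera("scene");crop(c,200,100,340,260,3.6,"s10.png")
```

```text
{'time_s': 17.2, 'ee_pos': [0.5427, -0.0456, 0.3177], 'eef_rot': [-1.5616, 0.3471, -1.5125], 'force': [1.214, 1.1806, 0.256]}
```

View pics/t10.png

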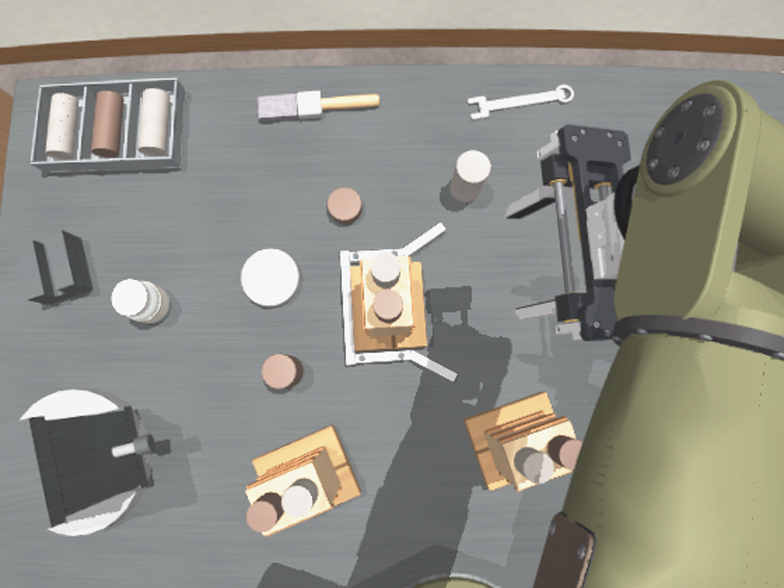

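View pics/t10c.png

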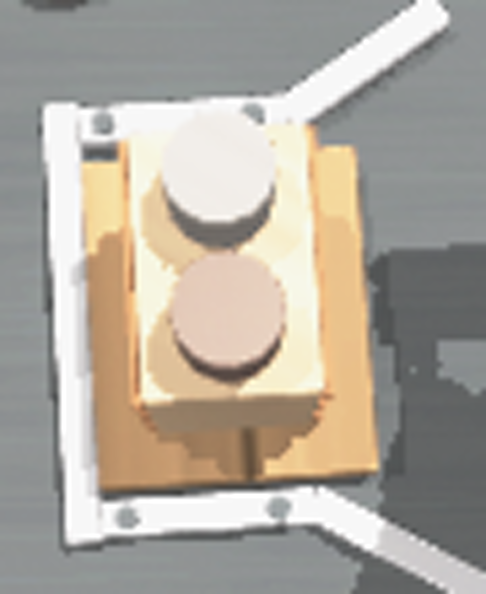

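View pics/s10.png

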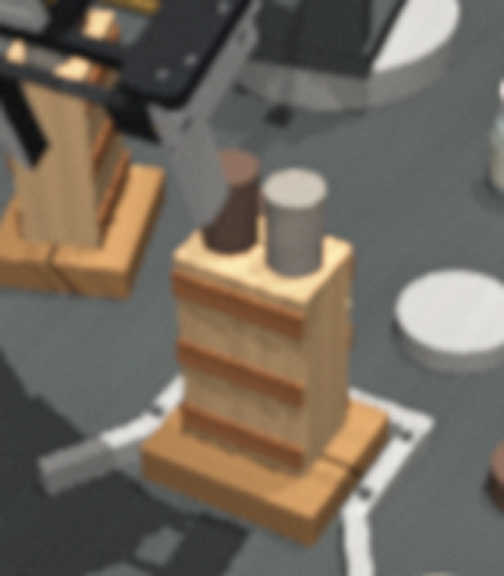

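Run:
```python
from crate import *
c=camera("top");f=lambda p:(np.array(p)+.5)/5.4-.5+[235,160]
from_front(c,f([84,160]),f([102,488]))
P=cast(c,f([[358,147],[378,470]]),.03);print("rear corners",P,np.degrees(np.arctan2(*(P[0]-P[1])[[1,0]])))
a=cv2.imread("pics/top0.png");b=cv2.cvtColor(c["pixels"],cv2.COLOR_RGB2BGR)
d=cv2.absdiff(a,b).max(2)
for n,(x,y,r) in dict(core_a=(335,125,20),core_b=(201,266,18),disc=(246,146,16),platen=(193,199,26),jar=(100,215,24)).items():print(n,(d[y-r:y+r,x-r:x+r]>30).sum())
```

```text
front [[0.5962, 0.1468], [0.4661, 0.1401]] len 0.1302 centre [0.534  0.0885] yaw 92.93
rear corners [[0.60007489 0.03778836 0.03      ]
 [0.4718357  0.03243544 0.03      ]] 2.3902374007020017
core_a 0
core_b 0
disc 0
platen 0
jar 0
```

```bash
python3 -c "
from station import job;print(job.hand_in())"
```

```text
the job is handed in; nothing more can be done
None
```

I pushed the crate farthest to the robot's right into the bay until it stood against the stop bar, then backed off and lifted clear. I handed the job in at about 17 s of the 54 s allowed; it reports no verdict. I pushed low at the base (about 15 mm up) with both open fingers, leaning back about 20°.

**Home:** In the final press the force climbed to about 27 N while the crate no longer moved. It looked the same in the top view after release.

**Square and upright:** The crate's front edge measured 92.9°, against about 93.1° for the bay. It stands upright between the guide bars.

**Loose items:** The cores, disc, platen and jar show no changed pixels in the top view between the start and the end.

**Disagreement:** From the top view alone, the crate's front measured 1–2 mm short of the stop bar and its centre about 2 mm short and 2–3 mm to one side of my estimate of home. That is about the 2 mm calibration error, and I trusted the contact force over it. A rougher reading of the crate's rear edge gave 92.4°, slightly off the front-edge figure.

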